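Put the piled lids back on the storage jars

ROBOT

A 6-joint arm with a two-finger parallel gripper is mounted at the origin on a cart in front of the work surface, level with it; the furniture and walls round the work are solid. World frame = base frame: x ahead of the robot, y to its left, z up, the work surface at z = 0. Lengths are in m, angles in rad, forces in N, time in s.
With the tool pointing down it reaches from about 0.375 to 0.825 m from the base axis. Payload 5.5 kg.
Tool frame: the origin (TCP) lies midway between the tips of the shut fingers; the grasp point (between the pads) lies ctrl.pinch_z behind it (ctrl.pinch_z is the distance from the TCP to the grasp point, in m); z points along the fingers, y is the line along which they close (so a half turn about z gives the same grasp; the last joint's range is limited). The gripper opens to 85 mm and grips with 20 to 120 N. Pads are 22 mm wide; open, the fingers measure 114 mm over their backs; the gripper's body (76 mm by 85 mm) begins 54 mm behind the grasp point. The pads swing forward as they close: fully open they stand 13 mm farther back than shut.
Start: joints at [1.106, 0.314, -0.047, 1.21, 0, 1.571], TCP at [0.269, 0.536, 0.231] pointing down, gripper open.
Joint ranges: [-2.67, 2.67], [-0.69, 1.73], [-1.03, 1.25], [-2.08, 2.16], [-1.42, 1.45], [-3.14, 3.14]. Speed limits (rad/s): [2.39, 2.39, 3.01, 3.14, 3.14, 3.14].

INTERFACE

Orientations are given as a rotation vector (axis times angle).
In Python, from rig import ctrl, read_camera, camera_info, workorder gives the robot as it stands.
- The arm moves only by the shell command python3 -m inch 'ROWS' [FORCE]. ROWS is JSON, a list of rows, each a list of 3 entries, a list of its own where there are three numbers: the closure, from 0 (fully open) to 1 (shut), then the shift along the tool's x, y, z in cm, then the turn, a rotation vector about the tool's x, y, z in degrees. In form: [[fingers, [x, y, z], [rx, ry, rz]], ...]. A call has 1 to 5 rows; each row is the pose to reach, as a shift and turn from the pose commanded when the call began, along the tool's axes at that moment; what a row does not reach only later rows make up. A row lasts 1/10 s, in which the tool goes at most 50 mm and 8.59 degrees, less where a joint would pass 70% of its speed; a pose out of reach is approached as far as the arm can. A call with a gripper value outside its range is refused whole. The fingers move at their own pace and stop on an object; FORCE is the grip in N (left out, the last holds). Time passes only in rows, so rows that repeat a pose let the fingers close. It gives the time, the measured TCP pose, the force, the opening and the grip force at its end, in the units of the state.
- ctrl.get_state(): the state, without advancing time (a new reading comes with each control period).
- read_camera(name): name is "scene" or "top" or "wrist"; returns the picture (400x640x3 uint8, blue, green, red); there is no depth.
- camera_info(name): a dict with "camera_matrix" (3x3 intrinsics, pixels), "R" (3x3) and "t" (3): a world point X has camera coordinates R X + t; the wrist camera has in their place "tool_from_camera" (4x4, takes a point from camera to tool coordinates, whose origin is the TCP and whose axes are the flange's). Camera axes: x right, y down, z forward; pixel columns grow to the right and rows downward; lengths in m; the calibration is good to about 2 mm. The wrist camera is an equidistant fisheye: a pixel r from the principal point sees the ray r / f radians off the axis. A picture is of the moment at which its call begins: read the wrist's pose just before it. camera_info takes no time and is no camera call.
- workorder.sign_off(): hands the job in; it is judged then, once.
The state is a dict: "time_s": time; "joint_positions": joint angles; "qvel": joint speeds; "effort": joint torques, N m; "position": TCP position; "tool_rot": TCP orientation; "force": force on the tool from outside, world axes, zero at the start; "wrist_torque": the same for the moment, N m; "width": opening from 0.0 (shut) to 1.0 (fully open); "finger_force": force on a finger pad.
Only numpy, scipy, OpenCV 4.12 (cv2) and the standard library are available. Lean on these libraries where they do the work, as an engineer would, in place of code of your own. Each camera call takes 0.05 s, during which the arm holds its last target. There are 200 camera calls.

TASK

The four storage jars have been washed and dried and their wooden lids lie in one pile: take the pile apart and close each jar with its own lid, the one whose size fits its mouth, plug down and level, with the disc fully down on the rim. Lower the lids on gently without dropping them, leave the jars standing where they are, do not topple the pile or a jar, and leave the tea carton and the honey jar alone.

Things in the scene. Friction and masses are not known exactly. Their poses are not given: they have to be found in the camera images.
- lid_large: Largest of four flat round wooden lids, 21 mm high: a disc 68 mm wide, 12 mm thick, over a grey plug 9 mm deep (53 mm wide at the disc, 46 mm at its foot). Origin: centre of the plug's underside, z up. Round: yaw means nothing. Starts in the pile, at the bottom on the worktop.
- lid_medium: Second largest of four flat round wooden lids, 21 mm high: a disc 58 mm wide, 12 mm thick, over a grey plug 9 mm deep (43 mm wide at the disc, 36 mm at its foot). Origin: centre of the plug's underside, z up. Round: yaw means nothing. Starts in the pile, its plug on the disc of the next larger lid, which shows round it from above.
- lid_small: Second smallest of four flat round wooden lids, 21 mm high: a disc 48 mm wide, 12 mm thick, over a grey plug 9 mm deep (33 mm wide at the disc, 26 mm at its foot). Origin: centre of the plug's underside, z up. Round: yaw means nothing. Starts in the pile, its plug on the disc of the next larger lid, which shows round it from above.
- lid_tiny: Smallest of four flat round wooden lids, 21 mm high: a disc 38 mm wide, 12 mm thick, over a grey plug 9 mm deep (23 mm wide at the disc, 16 mm at its foot). Origin: centre of the plug's underside, z up. Round: yaw means nothing. Starts in the pile, its plug on the disc of the next larger lid, which shows round it from above.
- jar_large: The largest of four open round white stoneware jars, loose on the worktop. 130 mm high, 100 mm wide at the belly, narrowing to 64 mm outside at the mouth; the mouth is 57 mm inside. Origin: centre of the underside, z up. The 68 mm lid belongs to it: seated, its disc rests on the rim, its origin 121 mm above the jar's.
- jar_medium: The second largest of four open round white stoneware jars, loose on the worktop. 105 mm high, 82 mm wide at the belly, narrowing to 54 mm outside at the mouth; the mouth is 47 mm inside. Origin: centre of the underside, z up. The 58 mm lid belongs to it: seated, its disc rests on the rim, its origin 96 mm above the jar's.
- jar_small: The second smallest of four open round white stoneware jars, loose on the worktop. 82 mm high, 64 mm wide at the belly, narrowing to 44 mm outside at the mouth; the mouth is 37 mm inside. Origin: centre of the underside, z up. The 48 mm lid belongs to it: seated, its disc rests on the rim, its origin 73 mm above the jar's.
- jar_tiny: The smallest of four open round white stoneware jars, loose on the worktop. 60 mm high, 48 mm wide at the belly, narrowing to 34 mm outside at the mouth; the mouth is 27 mm inside. Origin: centre of the underside, z up. The 38 mm lid belongs to it: seated, its disc rests on the rim, its origin 51 mm above the jar's.
- tea_box: A carton of tea, 56x80x122 mm, standing behind the work; origin at the centre of its underside. To be left alone.
- honey_jar: A closed glass jar with a yellow lid, 66 mm wide, 90 mm high, behind the work; origin at the centre of its underside. To be left alone.

How it is judged:
At the end, for the whole second after the job is handed in: Each of the four lids is seated on the jar of its own size: centred on it within 6 mm, its disc down on the rim within 3 mm, level within 0.06 rad and at rest; every jar is upright within 0.05 rad and within 3 cm of where it stood (horizontal distance between lid_large and jar_large below 0.006 m and z of lid_large in the frame of jar_large between 0.118 and 0.124 m and angle between each of lid_large, lid_medium, lid_small, lid_tiny's own z axis and vertical below 0.06 rad and angle between each of jar_large, jar_medium, jar_small, jar_tiny's own z axis and vertical below 0.05 rad and distance of each of jar_large, jar_medium, jar_small, jar_tiny from where it was at the start of the episode below 0.03 m and linear speed of each of lid_large, lid_medium, lid_small, lid_tiny below 0.02 m/s and horizontal distance between lid_medium and jar_medium below 0.006 m and z of lid_medium in the frame of jar_medium between 0.093 and 0.099 m and horizontal distance between lid_small and jar_small below 0.006 m and z of lid_small in the frame of jar_small between 0.07 and 0.076 m and horizontal distance between lid_tiny and jar_tiny below 0.006 m and z of lid_tiny in the frame of jar_tiny between 0.048 and 0.054 m); the robot touches nothing.
It fails at once if a lid is tipped over (more than 50 degrees): the pile was toppled or a lid dropped (angle between any of lid_large, lid_medium, lid_small, lid_tiny's own z axis and vertical above 0.87 rad).
It fails at once if a jar is tipped by more than 20 degrees (angle between any of jar_large, jar_medium, jar_small, jar_tiny's own z axis and vertical above 0.35 rad).
It fails at once if a lid is pressed or dropped hard on a jar (more than 40 N) (contact force between any of lid_large, lid_medium, lid_small, lid_tiny and jar_large above 40 N or contact force between any of lid_large, lid_medium, lid_small, lid_tiny and jar_medium above 40 N or contact force between any of lid_large, lid_medium, lid_small, lid_tiny and jar_small above 40 N or contact force between any of lid_large, lid_medium, lid_small, lid_tiny and jar_tiny above 40 N).
It fails at once if a lid is dropped on its jar instead of being lowered (it comes down on the mouth faster than 0.45 m/s) ((horizontal distance between lid_large and jar_large below 0.02 m and z of lid_large in the frame of jar_large below 0.16 m and linear speed of lid_large above 0.45 m/s) or (horizontal distance between lid_medium and jar_medium below 0.02 m and z of lid_medium in the frame of jar_medium below 0.135 m and linear speed of lid_medium above 0.45 m/s) or (horizontal distance between lid_small and jar_small below 0.02 m and z of lid_small in the frame of jar_small below 0.112 m and linear speed of lid_small above 0.45 m/s) or (horizontal distance between lid_tiny and jar_tiny below 0.02 m and z of lid_tiny in the frame of jar_tiny below 0.09 m and linear speed of lid_tiny above 0.45 m/s)).
It fails at once if the tea carton or the honey jar is pushed more than 3 cm away (distance of any of tea_box, honey_jar from where it was at the start of the episode above 0.03 m).
It also fails if it takes over 106 s, if anything falls off the work surface, if the arm or the gripper's body presses on something with over 40 N, if the wrist force passes 120 N, or if a joint passes its speed limit or range.

## Working session

There is one attempt and no reset: what is moved stays moved. The work goes in short steps, Python scripts to look and compute and a shell command to move; the robot and the scene stay as the last step left them, time stands still between calls to the robot, and variables do not carry over. Pictures are saved under pics/ and viewed, at most 14 in all, crops included, and the job is handed in when it is done.

```bash
mkdir -p pics; ls
python3 - <<'E'
from rig import ctrl, read_camera, camera_info
import cv2
s=ctrl.get_state();print(s, ctrl.pinch_z)
a=read_camera("scene");b=read_camera("top")
cv2.imwrite("pics/scene.png",a);cv2.imwrite("pics/top.png",b)
for n in("scene","top","wrist"):print(n,camera_info(n))
E
```

```text
pics
{'time_s': 0.0, 'joint_positions': array([ 1.10602267e+00,  3.14218997e-01, -4.81059372e-02,  1.21022059e+00,
        3.67876269e-05,  1.57076145e+00]), 'qvel': array([ 0.00108825, -0.00064565,  0.000418  , -0.00036974,  0.00028818,
       -0.00103284]), 'effort': array([ 3.35238256e-04, -5.39583814e+01,  3.39753413e+01,  1.90841092e-02,
       -1.30107819e-04,  1.39038754e-06]), 'position': array([0.26865092, 0.53581982, 0.23042702]), 'tool_rot': array([-7.23356912e-01, -3.05672963e+00,  2.66007657e-03]), 'force': array([-0.38540589, -0.28600744,  1.43904524]), 'wrist_torque': array([ 0.01193353, -0.01191336, -0.01382885]), 'finger_force': 0.0, 'width': 0.9998989139686648} 0.0187
scene {'camera_matrix': array([[468.61013154,   0.        , 323.70173472],
       [  0.        , 468.61013154, 195.07648421],
       [  0.        ,   0.        ,   1.        ]]), 'R': array([[ 0.80335899, -0.59549404, -0.00108424],
       [-0.4251645 , -0.57229696, -0.70122132],
       [ 0.41695261,  0.56379343, -0.71294284]]), 't': array([-0.5133469 ,  0.30595011,  1.0647923 ])}
top {'camera_matrix': 
[... 196 characters left out ...]
.00332073],
       [-0.97646842,  0.03709405, -0.21244637],
       [ 0.21216302, -0.0114604 , -0.97716708]]), 't': array([0.02040991, 0.63438354, 1.48192537])}
wrist {'camera_matrix': array([[309.70691629,   0.        , 317.68945309],
       [  0.        , 309.70691629, 196.60039253],
       [  0.        ,   0.        ,   1.        ]]), 'tool_from_camera': array([[ 3.19713312e-04, -9.56400416e-01, -2.92058455e-01,
         7.39221232e-02],
       [ 9.99999814e-01,  1.54105588e-04,  5.90041484e-04,
        -1.25768633e-04],
       [-5.19308081e-04, -2.92058589e-01,  9.56400288e-01,
        -1.42122447e-01],
       [ 0.00000000e+00,  0.00000000e+00,  0.00000000e+00,
         1.00000000e+00]])}
```

View pics/top.png

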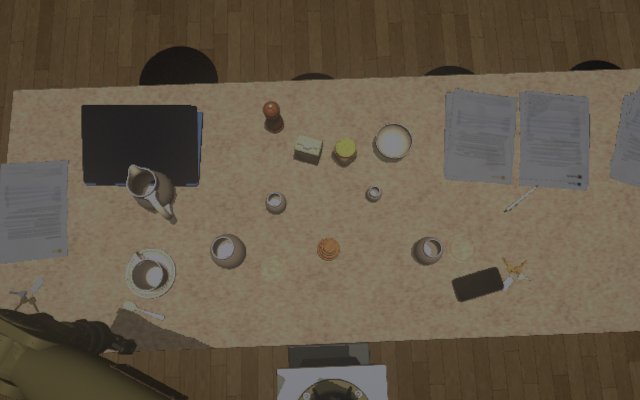

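View pics/scene.png

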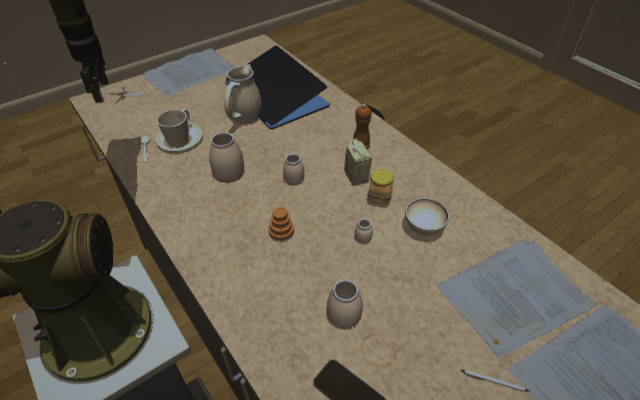

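The top view shows the pile at about (329,249). The jars are large (227,250), small (275,202), tiny (374,193) and medium (429,250), and honey (345,150) and tea (309,150) stand behind. Next I'll enlarge the top view for accurate centres.

```bash
cat > h.py <<'E'
import numpy as np, cv2
from rig import ctrl, read_camera, camera_info
from scipy.spatial.transform import Rotation as Ro
def ray(name,u,v,st=None):
    c=camera_info(name);K=c["camera_matrix"]
    x=(u-K[0,2])/K[0,0];y=(v-K[1,2])/K[1,1]
    if name!="wrist":
        R=c["R"];return -R.T@c["t"],R.T@np.array([x,y,1])
    r=np.hypot(x,y)+1e-9;d=np.array([x/r*np.sin(r),y/r*np.sin(r),np.cos(r)])
    T=c["tool_from_camera"];W=Ro.from_rotvec(st["tool_rot"]).as_matrix()
    return st["position"]+W@T[:3,3],W@T[:3,:3]@d
def plane(name,u,v,z,st=None):
    o,d=ray(name,u,v,st);return (o+d*(z-o[2])/d[2])
def project(P,st):
    c=camera_info("wrist");K=c["camera_matrix"];T=c["tool_from_camera"];W=Ro.from_rotvec(st["tool_rot"]).as_matrix()
    p=T[:3,:3].T@(W.T@(np.array(P)-st["position"])-T[:3,3]);th=np.arctan2(np.hypot(p[0],p[1]),p[2]);h=np.hypot(p[0],p[1])
    return K[0,0]*th*p[0]/h+K[0,2],K[1,1]*th*p[1]/h+K[1,2]
E
python3 - <<'E'
import cv2,numpy as np
from h import *
b=cv2.imread("pics/top.png")
q=[]
for n,u,v in [("L",227,250),("M",429,250),("S",275,202),("T",374,193),("pile",329,249),("honey/tea",330,150)]:
    c=cv2.resize(b[v-24:v+24,u-26:u+26],None,fx=5,fy=5,interpolation=cv2.INTER_CUBIC)
    cv2.putText(c,f"{n} u0={u-26} v0={v-24} x5",(3,12),0,.42,(0,255,0),1);q.append(c)
cv2.imwrite("pics/m.png",np.clip(np.vstack([np.hstack(q[:3]),np.hstack(q[3:])])*1.8,0,255).astype(np.uint8))
for n,u,v,z in [("L",223,246,.13),("M",431,246,.105),("S",274,200,.082),("T",374,191,.06),("pile",329,246,.084),("honey",345,148,.09),("tea",309,145,.122)]:
    print(n,plane("top",u,v,z).round(3))
E
```

```text
L [0.495 0.29  0.13 ]
M [ 0.476 -0.299  0.105]
S [0.632 0.149 0.082]
T [ 0.653 -0.15   0.06 ]
pile [ 0.489 -0.008  0.084]
honey [ 0.782 -0.068  0.09 ]
tea [0.785 0.04  0.122]
```

View pics/m.png

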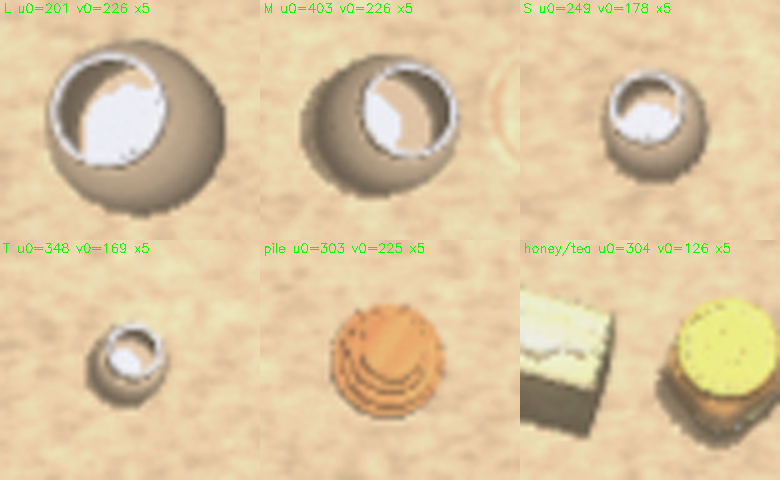

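```bash
python3 -m inch '[[0.3,[-3.5,-3.2,0],[0,0,8.5]],[0.3,[-7,-6.4,0],[0,0,17]],[0.3,[-11,-9.7,0],[0,0,25.5]],[0.3,[-14.5,-12.9,0],[0,0,34]],[0.3,[-18,-16.1,0],[0,0,42.5]]]'
python3 - <<'E'
from h import *
s=ctrl.get_state();W=Ro.from_rotvec(s["tool_rot"]).as_matrix();print(W.round(3))
print("shift to above pile cm",W.T@(np.array([.485,-.008,.22])-s["position"])*100, "yaw left",np.degrees(np.arctan2(W[1,1],W[0,1])))
for n,u,v,z in [("L",222.4,247.4,.13),("M",432.4,247.6,.105),("S",273.8,199,.082),("T",374.2,190.9,.06)]:
    print(n,plane("top",u,v,z).round(4))
E
```

```text
time_s: 0.6
position: [0.3578, 0.3097, 0.231]
tool_rot: [1.79, 2.582, -0.001]
force: [0.7, 0.4, 0.2]
width: 0.703
finger_force: 0.0
[[-0.351  0.936 -0.   ]
 [ 0.936  0.351 -0.   ]
 [-0.    -0.    -1.   ]]
shift to above pile cm [-34.21280262   0.76638604   1.11210507] yaw left 20.53840500039883
L [0.4913 0.2917 0.13  ]
M [ 0.471  -0.3023  0.105 ]
S [0.6352 0.1497 0.082 ]
T [ 0.6535 -0.1508  0.06  ]
```

```bash
python3 -m inch '[[0.3,[-5,0.1,0.2],[0,0,8]],[0.3,[-10,0.2,0.4],[0,0,16]],[0.3,[-15,0.3,0.6],[0,0,20.5]],[0.3,[-20,0.4,0.8],[0,0,20.5]],[0.3,[-25,0.6,1],[0,0,20.5]]]'
python3 -m inch '[[0.35,[-4.6,3.6,0],[0,0,0]],[0.35,[-8.8,3.9,0],[0,0,0]],[0.35,[-8.8,3.9,0],[0,0,0]]]'
cat > look.py <<'E'
import sys
from h import *
s=ctrl.get_state();im=read_camera("wrist");cv2.imwrite("pics/"+sys.argv[1]+".png",im)
np.save("pics/"+sys.argv[1]+".npy",np.r_[s["position"],s["tool_rot"]])
W=Ro.from_rotvec(s["tool_rot"]).as_matrix();print(s["time_s"],s["position"].round(4),W.round(3).tolist(),s["width"].round(3))
E
python3 look.py w1
```

```text
time_s: 1.1
position: [0.4523, 0.0785, 0.2212]
tool_rot: [-2.214, -2.229, -0.0]
force: [0.9, 0.7, -0.2]
width: 0.701
finger_force: 0.0
time_s: 1.4
position: [0.4926, -0.0124, 0.2208]
tool_rot: [2.222, 2.22, -0.003]
force: [-0.2, 0.4, 1.0]
width: 0.647
finger_force: 0.0Traceback (most recent call last):
  File "look.py", line 5, in <module>
    W=Ro.from_rotvec(s["tool_rot"]).as_matrix();print(s["time_s"],s["position"].round(4),W.round(3).tolist(),s["width"].round(3))
                                                                                                             ^^^^^^^^^^^^^^^^
AttributeError: 'float' object has no attribute 'round'
```

View pics/w1.png

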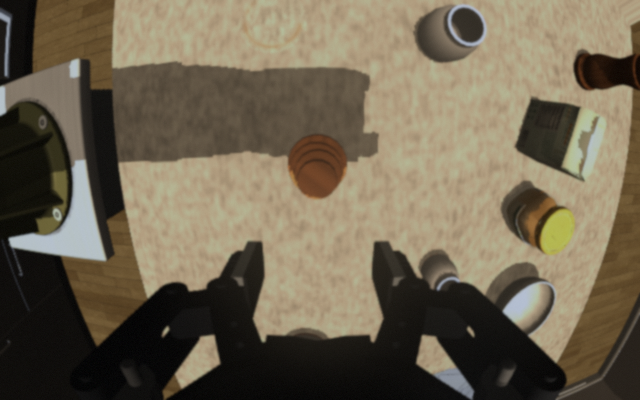

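The pile is at (318,165) with the tiny lid's top near (318,180). The fingertips end at row 242, columns 262 and 373. I'll enlarge the pile.

```bash
sed -i 's/s\["width"\].round(3)/round(s["width"],3)/' look.py
python3 - <<'E'
from h import *
d=np.load("pics/w1.npy");st=dict(position=d[:3],tool_rot=d[3:])
c=camera_info("wrist");T=c["tool_from_camera"];W=Ro.from_rotvec(st["tool_rot"]).as_matrix()
for u,v,y in[(262,242,-.0275),(373,242,.0275)]:
    o,r=ray("wrist",u,v,st);o=W.T@(o-st["position"]);r=W.T@r
    print(o+r*(y-o[1])/r[1])
im=cv2.imread("pics/w1.png")[125:210,275:360]
cv2.imwrite("pics/w1c.png",np.clip(cv2.resize(im,None,fx=7,fy=7,interpolation=cv2.INTER_CUBIC)*1.5,0,255).astype(np.uint8))
E
```

```text
[ 0.00766979 -0.0275     -0.00247221]
[ 0.00965025  0.0275     -0.0065971 ]
```

View pics/w1c.png

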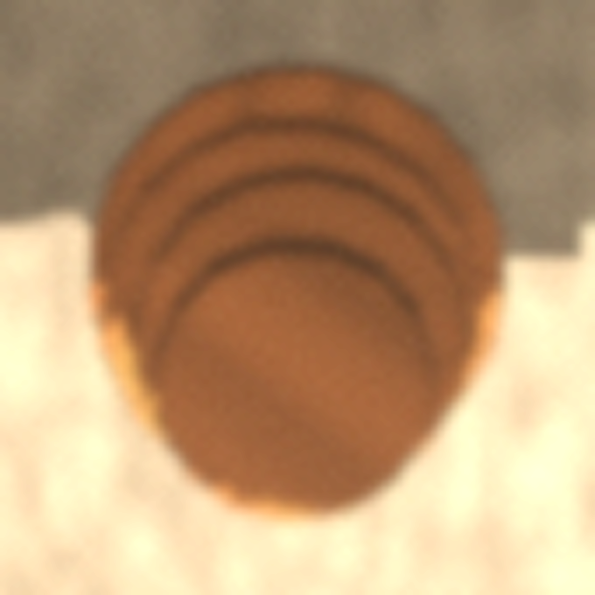

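Run:
```python
from h import *
d=np.load("pics/w1.npy");st=dict(position=d[:3],tool_rot=d[3:])
f=lambda x,y,z:plane("wrist",275+(x+.5)/7-.5,125+(y+.5)/7-.5,z,st)
print("tiny c",f(299,382,.084),"w",f(438,382,.084)-f(160,382,.084),"far",f(299,515,.084)+[0,.019,0])
for n,y,R,z in[("tiny",250,.019,.084),("small",180,.024,.063),("med",130,.029,.042),("large",65,.034,.021)]:
    print(n,f(299,y,z)-[0,R,0])
s=ctrl.get_state();print(s["position"],s["time_s"])
```

```text
tiny c [ 0.49270951 -0.00668536  0.084     ] w [ 3.68506122e-02 -2.18912036e-05  0.00000000e+00] far [ 0.49269185 -0.00613023  0.084     ]
tiny [ 0.49272561 -0.00792361  0.084     ]
small [ 0.49269967 -0.00681424  0.063     ]
med [ 0.49267208 -0.00741664  0.042     ]
large [ 0.49264705 -0.00469036  0.021     ]
[ 0.4918004  -0.00979017  0.22074669] 1.45
```

```bash
python3 -m inch '[[0.4,[0.3,0.1,4.5],[0,0,0]],[0.4,[0.3,0.1,9],[0,0,0]],[0.4,[0.3,0.1,13],[0,0,0]],[0.4,[0.3,0.1,15],[0,0,0]],[0.4,[0.3,0.1,15.6],[0,0,0]]]' 30
python3 -m inch '[[0.4,[0,0,0],[0,0,0]],[0.7,[0,0,0],[0,0,0]],[0.7,[0,0,0],[0,0,0]],[0.7,[0,0,0],[0,0,0]],[0.7,[0,0,0],[0,0,0]]]'
python3 look.py w2
```

```text
time_s: 1.95
position: [0.4898, -0.0027, 0.0627]
tool_rot: [-2.209, -2.228, 0.005]
force: [0.2, -0.7, 0.4]
width: 0.601
finger_force: 0.0
time_s: 2.45
position: [0.4941, -0.0041, 0.0666]
tool_rot: [2.213, 2.227, 0.003]
force: [0.8, 1.1, 5.8]
width: 0.425
finger_force: 30.4
2.45 [ 0.4941 -0.0041  0.0666] [[-0.006, 1.0, 0.003], [1.0, 0.006, 0.0], [0.0, 0.003, -1.0]] 0.425
```

View pics/w2.png

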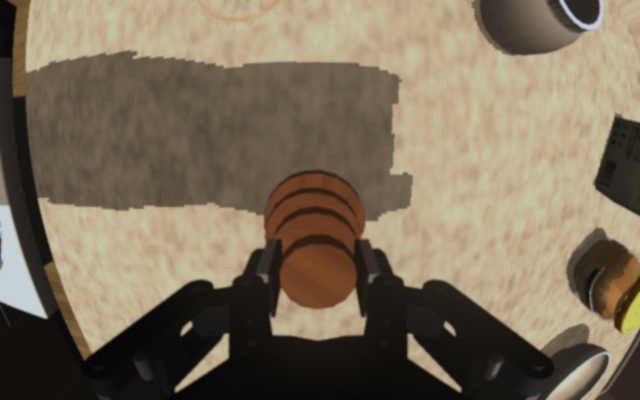

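The tiny lid is between the pads, with its disc at about (318,270) and the pads at columns 280 and 357. I'll lift it slowly and check the noise in the reading.

```bash
python3 -m inch '[[0.7,[0,0,-0.3],[0,0,0]],[0.7,[0,0,-0.8],[0,0,0]],[0.7,[0,0,-2],[0,0,0]],[0.7,[0,0,-5],[0,0,0]],[0.7,[0,0,-8],[0,0,0]]]'
python3 -m inch '[[0.7,[0,0,0],[0,0,0]],[0.7,[0,0,0],[0,0,0]]]'
python3 look.py w3
```

```text
time_s: 3.0
position: [0.492, -0.0043, 0.1464]
tool_rot: [-2.214, -2.228, 0.002]
force: [0.3, 0.0, 0.2]
width: 0.431
finger_force: 30.1
time_s: 3.2
position: [0.4935, -0.0043, 0.1465]
tool_rot: [2.213, 2.227, 0.002]
force: [-0.3, -0.1, -0.3]
width: 0.432
finger_force: 30.1
3.2 [ 0.4935 -0.0043  0.1465] [[-0.006, 1.0, 0.002], [1.0, 0.006, -0.0], [-0.0, 0.002, -1.0]] 0.432
```

View pics/w3.png

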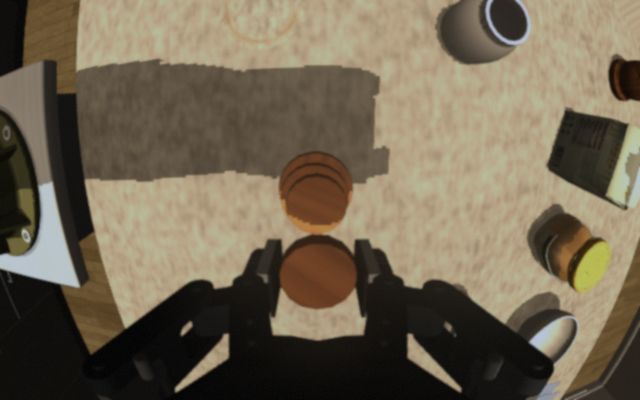

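The lid is held level, centred at (318,272). Next, over to the tiny jar at the same height.

```bash
python3 -m inch '[[0.7,[-2.5,3,0],[0,0,0]],[0.7,[-6,6.5,0],[0,0,0]],[0.7,[-9.5,10.5,0],[0,0,0]],[0.7,[-13,14.3,0],[0,0,0]],[0.7,[-14.6,16,0],[0,0,0]]]'
python3 -m inch '[[0.7,[0,0,0],[0,0,0]],[0.7,[0,0,0],[0,0,0]]]'
cat > mouth.py <<'E'
# find jar rim near expected position: mouth.py name x y z
import sys
from h import *
n=sys.argv[1];P=[float(a) for a in sys.argv[2:5]]
s=ctrl.get_state();im=read_camera("wrist");cv2.imwrite("pics/"+n+".png",im)
np.save("pics/"+n+".npy",np.r_[s["position"],s["tool_rot"]])
u,v=project(P,s);print("tcp",s["position"].round(4),"expect px",round(u,1),round(v,1))
u,v=int(u),int(v);H=50
y0=max(v-H,0);x0=max(u-H,0);c=im[y0:v+H,x0:u+H]
cv2.imwrite("pics/"+n+"c.png",np.clip(cv2.resize(c,None,fx=6,fy=6,interpolation=cv2.INTER_CUBIC)*1.4,0,255).astype(np.uint8));print("crop u0,v0",x0,y0,"x6")
E
python3 mouth.py t1 .6535 -.1508 .06
```

```text
time_s: 3.75
position: [0.655, -0.1517, 0.1433]
tool_rot: [-2.215, -2.226, 0.002]
force: [-0.3, -0.1, 0.2]
width: 0.427
finger_force: 30.2
time_s: 3.95
position: [0.6525, -0.1492, 0.1433]
tool_rot: [-2.213, -2.225, 0.003]
force: [-1.0, 0.8, -0.8]
width: 0.426
finger_force: 30.2
tcp [ 0.6525 -0.1492  0.1433] expect px 318.7 205.5
crop u0,v0 268 155 x6
```

View pics/t1c.png

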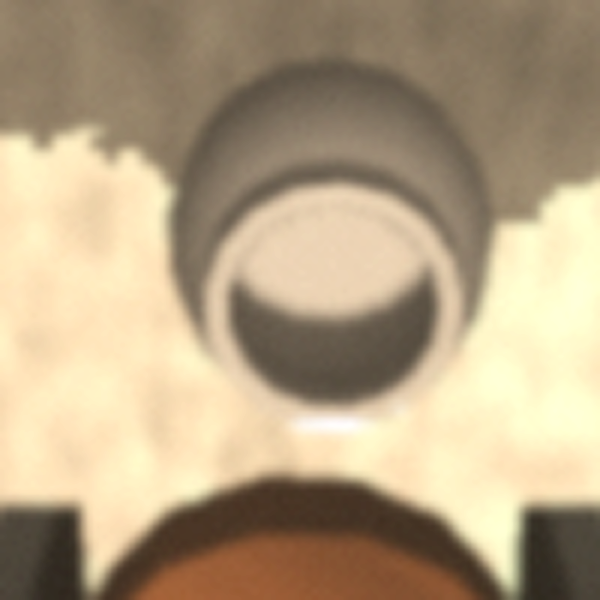

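```bash
cat > rel.py <<'E'
# rel.py name u v z lidtop_toolz : mouth px, lid from orange mask of held lid -> offsets in tool axes
import sys
from h import *
n=sys.argv[1];u,v,z,zt=[float(a) for a in sys.argv[2:6]]
d=np.load("pics/"+n+".npy");st=dict(position=d[:3],tool_rot=d[3:]);W=Ro.from_rotvec(st["tool_rot"]).as_matrix()
p=plane("wrist",u,v,z,st);q=W.T@(p-st["position"])
im=cv2.imread("pics/"+n+".png");hsv=cv2.cvtColor(im,cv2.COLOR_BGR2HSV)
m=((hsv[...,0]<14)&(hsv[...,1]>110)&(hsv[...,2]>80)).astype(np.uint8)
m[:225]=0;m[:,:240]=0;m[:,400:]=0
cs,_=cv2.findContours(m,0,1);c=max(cs,key=cv2.contourArea);x,y,w,h=cv2.boundingRect(c)
print("lid bbox",x,y,w,h)
def tl(a,b):
    o,r=ray("wrist",a,b,st);o=W.T@(o-st["position"]);r=W.T@r;return o+r*(zt-o[2])/r[2]
A=[tl(x,y+h/2),tl(x+w,y+h/2),tl(x+w/2,y),tl(x+w/2,y+h)]
lc=np.array([(A[2][0]+A[3][0])/2,(A[0][1]+A[1][1])/2])
print("jar world",p.round(4),"tool cm",(q*100).round(2),"lid tool cm",(lc*100).round(2),"diam mm",(A[1]-A[0])[1]*1e3,(A[2]-A[3])[0]*1e3)
print("shift cm",((q[:2]-lc)*100).round(2))
E
python3 rel.py t1 323.2 205.8 .06 -.018
```

```text
lid bbox 280 244 76 65
jar world [ 0.657 -0.151  0.06 ] tool cm [-0.2   0.48  8.33] lid tool cm [-0.38  0.07] diam mm 35.62046323044346 36.30521823523929
shift cm [0.18 0.41]
```

```bash
python3 -m inch '[[0.7,[0.15,0.4,3],[0,0,0]],[0.7,[0.15,0.4,5],[0,0,0]],[0.7,[0.15,0.4,6.5],[0,0,0]],[0.7,[0.15,0.4,7.3],[0,0,0]],[0.7,[0.15,0.4,7.7],[0,0,0]]]'
python3 -m inch '[[0.7,[0,0,0.3],[0,0,0]],[0.7,[0,0,0.5],[0,0,0]],[0.7,[0,0,0.7],[0,0,0]],[0.7,[0,0,0.9],[0,0,0]],[0.7,[0,0,1.0],[0,0,0]]]'
```

```text
time_s: 4.5
position: [0.657, -0.147, 0.0678]
tool_rot: [-2.213, -2.229, 0.001]
force: [-0.3, 0.1, 0.1]
width: 0.428
finger_force: 30.2
time_s: 5.0
position: [0.6578, -0.1477, 0.0584]
tool_rot: [2.214, 2.228, 0.0]
force: [-0.2, 0.3, -0.1]
width: 0.424
finger_force: 30.2
```

```bash
python3 -m inch '[[0.7,[0,0,0.15],[0,0,0]],[0.7,[0,0,0.3],[0,0,0]],[0.7,[0,0,0.4],[0,0,0]],[0.7,[0,0,0.4],[0,0,0]]]';python3 look.py t2
```

```text
time_s: 5.4
position: [0.6582, -0.1477, 0.0548]
tool_rot: [2.214, 2.228, 0.001]
force: [-0.6, -0.4, 3.1]
width: 0.422
finger_force: 30.5
5.4 [ 0.6582 -0.1477  0.0548] [[-0.006, 1.0, 0.001], [1.0, 0.006, -0.0], [-0.0, 0.001, -1.0]] 0.422
```

View pics/t2.png

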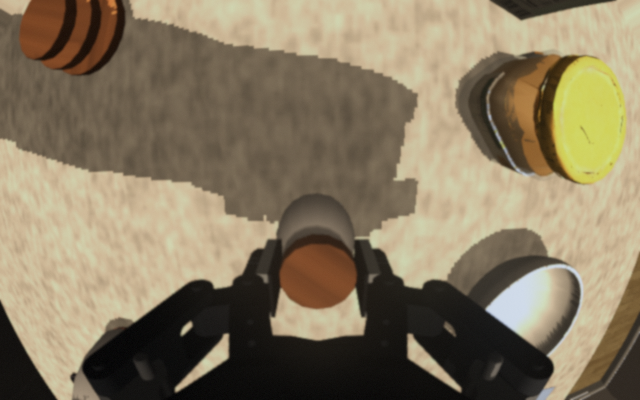

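The lid (318,272) now covers the jar mouth, with light contact. I'll press slightly more, then release gently.

```bash
python3 -m inch '[[0.7,[0,0,0.1],[0,0,0]],[0.7,[0,0,0.15],[0,0,0]],[0.7,[0,0,0.15],[0,0,0]]]' 20
python3 -m inch '[[0.55,[0,0,0],[0,0,0]],[0.5,[0,0,0],[0,0,0]],[0.42,[0,0,0],[0,0,0]],[0.42,[0,0,0],[0,0,0]]]'
```

```text
time_s: 5.75
position: [0.6587, -0.1479, 0.0548]
tool_rot: [2.213, 2.227, 0.002]
force: [-2.3, 0.2, 12.1]
width: 0.43
finger_force: 31.1
time_s: 6.15
position: [0.6574, -0.1475, 0.0523]
tool_rot: [-2.214, -2.228, 0.001]
force: [0.7, 0.2, -0.0]
width: 0.58
finger_force: 0.0
```

```bash
python3 -m inch '[[0.42,[0,0,-2],[0,0,0]],[0.42,[0,0,-6],[0,0,0]],[0.35,[2,-2,-9],[0,0,0]],[0.32,[5.5,-6.2,-9],[0,0,0]],[0.32,[9,-10.3,-9],[0,0,0]]]'
python3 -m inch '[[0.32,[3.3,-4,0],[0,0,0]],[0.32,[5.1,-6.2,0],[0,0,0]],[0.32,[5.1,-6.2,0],[0,0,0]],[0.32,[5.1,-6.2,0],[0,0,0]]]'
cat > pile.py <<'E'
# pile.py name topz R : top-disc of the pile, from the orange mask; prints shift
import sys
from h import *
n=sys.argv[1];z,R=float(sys.argv[2]),float(sys.argv[3])
s=ctrl.get_state();im=read_camera("wrist");cv2.imwrite("pics/"+n+".png",im);np.save("pics/"+n+".npy",np.r_[s["position"],s["tool_rot"]])
hsv=cv2.cvtColor(im,cv2.COLOR_BGR2HSV)
m=((hsv[...,0]<16)&(hsv[...,1]>110)&(hsv[...,2]>55)).astype(np.uint8)
u,v=project([.4927,-.0068,z],s);u,v=int(u),int(v)
w=np.zeros_like(m);w[v-70:v+70,u-70:u+70]=1;m*=w
cs,_=cv2.findContours(m,0,1);c=max(cs,key=cv2.contourArea);x,y,ww,h=cv2.boundingRect(c)
fu=x+ww/2;far=plane("wrist",fu,y+h,z,s);near=plane("wrist",fu,y,.021,s)
print("bbox",x,y,ww,h,"exp",u,v,"far-edge centre",(far+[0,R,0]).round(4),"large near-edge centre",(near-[0,.034,0]).round(4),"large diam",plane("wrist",x+ww,v,.021,s)[0]-plane("wrist",x,v,.021,s)[0])
W=Ro.from_rotvec(s["tool_rot"]).as_matrix();print("t",s["time_s"],"tcp",s["position"].round(4),"shift cm",(W.T@(far+[0,R,0]-s["position"])*100).round(2))
E
python3 pile.py p2 .063 .024
```

```text
time_s: 6.65
position: [0.5608, -0.0634, 0.1438]
tool_rot: [2.214, 2.226, 0.003]
force: [0.7, 0.7, -0.3]
width: 0.68
finger_force: 0.0
time_s: 7.05
position: [0.4985, -0.013, 0.1431]
tool_rot: [2.212, 2.229, 0.001]
force: [0.5, 0.4, -0.1]
width: 0.68
finger_force: 0.0
bbox 273 143 76 82 exp 309 196 far-edge centre [ 0.4941 -0.0057  0.063 ] large near-edge centre [ 0.4931 -0.0056  0.021 ] large diam 0.0681208143319521
t 7.05 tcp [ 0.4985 -0.013   0.1431] shift cm [ 0.74 -0.45  8.01]
```

```bash
python3 -m inch '[[0.32,[0.7,-0.45,2.5],[0,0,0]],[0.32,[0.7,-0.45,6],[0,0,0]],[0.32,[0.7,-0.45,8.5],[0,0,0]],[0.32,[0.7,-0.45,9.6],[0,0,0]],[0.32,[0.7,-0.45,10],[0,0,0]]]' 30
python3 -m inch '[[0.32,[0,0,0],[0,0,0]],[0.6,[0,0,0],[0,0,0]],[0.6,[0,0,0],[0,0,0]],[0.6,[0,0,0],[0,0,0]],[0.6,[0,0,0],[0,0,0]]]'
```

```text
time_s: 7.6
position: [0.4938, -0.0068, 0.0416]
tool_rot: [-2.214, -2.227, 0.002]
force: [0.3, -0.3, -0.1]
width: 0.682
finger_force: 0.0
time_s: 8.1
position: [0.4951, -0.0064, 0.044]
tool_rot: [2.213, 2.227, 0.003]
force: [0.1, -0.3, 6.2]
width: 0.549
finger_force: 31.2
```

```bash
python3 -m inch '[[0.6,[0,0,-0.4],[0,0,0]],[0.6,[0,0,-1.5],[0,0,0]],[0.6,[0,0,-5],[0,0,0]],[0.6,[0,0,-9],[0,0,0]],[0.6,[2,2,-12],[0,0,0]]]'
python3 -m inch '[[0.6,[3,3,0],[0,0,0]],[0.6,[6.4,6.4,0],[0,0,0]],[0.6,[9.8,9.4,0],[0,0,0]],[0.6,[12.5,11.4,0],[0,0,0]],[0.6,[13.7,12.4,0],[0,0,0]]]'
python3 -m inch '[[0.6,[0,0,0],[0,0,0]],[0.6,[0,0,0],[0,0,0]]]'
python3 mouth.py s1 .6388 .1505 .082
```

```text
time_s: 8.6
position: [0.512, 0.0126, 0.1655]
tool_rot: [2.217, 2.226, -0.002]
force: [1.2, 0.7, -0.3]
width: 0.548
finger_force: 31.0
time_s: 9.1
position: [0.6381, 0.1544, 0.1631]
tool_rot: [-2.212, -2.231, -0.001]
force: [0.1, -0.2, -0.4]
width: 0.545
finger_force: 31.0
time_s: 9.3
position: [0.6362, 0.1515, 0.1629]
tool_rot: [-2.214, -2.229, 0.002]
force: [0.0, 0.0, 0.2]
width: 0.549
finger_force: 31.0
tcp [0.6362 0.1515 0.1629] expect px 320.5 205.6
crop u0,v0 270 155 x6
```

View pics/s1c.png

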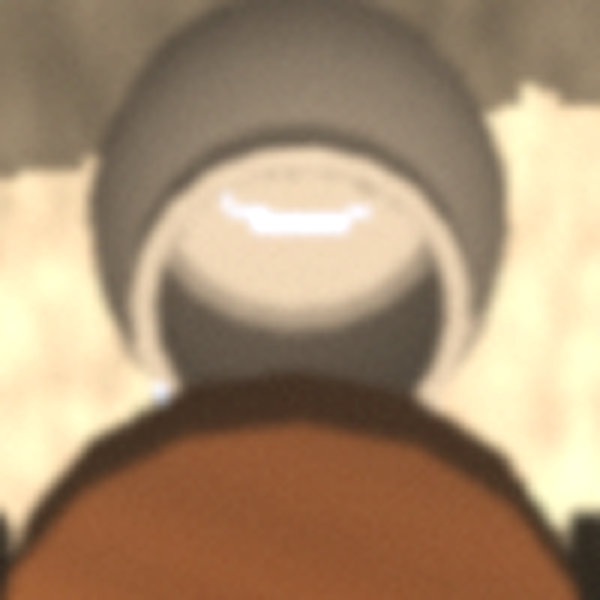

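The small jar's rim centre is at about (320,207), partly covered by the held lid.

```bash
python3 rel.py s1 319.9 206.8 .082 -.019
```

```text
lid bbox 268 226 100 85
jar world [0.6384 0.1495 0.082 ] tool cm [-0.2   0.22  8.09] lid tool cm [0.05 0.07] diam mm 46.05633338011052 45.8769053329385
shift cm [-0.24  0.16]
```

```bash
python3 -m inch '[[0.6,[-0.2,0.15,3],[0,0,0]],[0.6,[-0.2,0.15,5],[0,0,0]],[0.6,[-0.2,0.15,6.5],[0,0,0]],[0.6,[-0.2,0.15,7.2],[0,0,0]],[0.6,[-0.2,0.15,7.6],[0,0,0]]]'
python3 -m inch '[[0.6,[0,0,0.3],[0,0,0]],[0.6,[0,0,0.5],[0,0,0]],[0.6,[0,0,0.7],[0,0,0]],[0.6,[0,0,0.85],[0,0,0]],[0.6,[0,0,0.95],[0,0,0]]]'
python3 -m inch '[[0.6,[0,0,0.1],[0,0,0]],[0.6,[0,0,0.2],[0,0,0]],[0.6,[0,0,0.3],[0,0,0]],[0.6,[0,0,0.3],[0,0,0]]]'
```

```text
time_s: 9.85
position: [0.638, 0.1492, 0.0866]
tool_rot: [-2.215, -2.228, 0.001]
force: [-1.4, 0.1, 0.5]
width: 0.55
finger_force: 31.0
time_s: 10.35
position: [0.6384, 0.1498, 0.0774]
tool_rot: [2.214, 2.229, 0.0]
force: [0.3, 0.6, -0.4]
width: 0.546
finger_force: 31.0
time_s: 10.75
position: [0.6385, 0.1497, 0.075]
tool_rot: [2.214, 2.228, 0.001]
force: [-1.1, -0.2, 4.1]
width: 0.549
finger_force: 31.4
```

Contact is at the expected height. Press a little and release.

```bash
python3 -m inch '[[0.6,[0,0,0.1],[0,0,0]],[0.6,[0,0,0.1],[0,0,0]]]' 20
python3 -m inch '[[0.45,[0,0,0],[0,0,0]],[0.38,[0,0,0],[0,0,0]],[0.3,[0,0,0],[0,0,0]],[0.3,[0,0,0],[0,0,0]]]'
python3 -m inch '[[0.3,[0,0,-2],[0,0,0]],[0.3,[0,0,-6],[0,0,0]],[0.25,[-2,-2,-8],[0,0,0]],[0.22,[-5.5,-5,-8],[0,0,0]],[0.22,[-8.5,-8,-8],[0,0,0]]]'
python3 -m inch '[[0.22,[-3,-3,0.5],[0,0,0]],[0.22,[-5.5,-5.5,1],[0,0,0]],[0.22,[-7.1,-6.5,1.5],[0,0,0]],[0.22,[-7.1,-6.5,1.5],[0,0,0]]]'
python3 pile.py p3 .042 .029
```

```text
time_s: 10.95
position: [0.6386, 0.1498, 0.0749]
tool_rot: [2.214, 2.228, 0.002]
force: [-4.2, -1.1, 10.9]
width: 0.546
finger_force: 31.9
time_s: 11.35
position: [0.6382, 0.1496, 0.073]
tool_rot: [-2.214, -2.228, 0.001]
force: [1.0, 0.4, 0.0]
width: 0.7
finger_force: 0.0
time_s: 11.85
position: [0.5587, 0.0634, 0.1539]
tool_rot: [2.212, 2.228, 0.002]
force: [0.1, 0.9, 0.6]
width: 0.78
finger_force: 0.0
time_s: 12.25
position: [0.4921, -0.0088, 0.1376]
tool_rot: [-2.216, -2.225, 0.003]
force: [0.1, 0.4, -0.2]
width: 0.782
finger_force: 0.0
bbox 280 148 77 71 exp 318 196 far-edge centre [0.4932 0.0025 0.042 ] large near-edge centre [ 0.4929 -0.005   0.021 ] large diam 0.06756883147428094
t 12.25 tcp [ 0.4921 -0.0088  0.1376] shift cm [1.14 0.13 9.56]
```

Run:
```python
from h import *
im=cv2.imread("pics/p3.png");hsv=cv2.cvtColor(im,cv2.COLOR_BGR2HSV)
for v in range(140,236,4): print(v,hsv[v,318].tolist(),end="; ")
d=np.load("pics/p3.npy");st=dict(position=d[:3],tool_rot=d[3:])
print("\nexpected px rows: medium far, near; large far",[round(project([.493,-.006+a,z],st)[1],1) for a,z in((-.029,.042),(.029,.042),(-.034,.021),(.034,.021))])
```

```text
140 [17, 76, 87]; 144 [17, 77, 86]; 148 [14, 117, 61]; 152 [12, 167, 99]; 156 [11, 169, 98]; 160 [11, 158, 55]; 164 [11, 167, 93]; 168 [12, 173, 96]; 172 [12, 167, 98]; 176 [11, 167, 96]; 180 [12, 166, 95]; 184 [11, 167, 98]; 188 [12, 166, 100]; 192 [12, 165, 99]; 196 [11, 163, 100]; 200 [11, 163, 100]; 204 [12, 159, 98]; 208 [11, 159, 98]; 212 [12, 164, 109]; 216 [13, 161, 119]; 220 [16, 156, 170]; 224 [17, 154, 171]; 228 [17, 119, 173]; 232 [21, 63, 173]; 
expected px rows: medium far, near; large far [np.float64(228.5), np.float64(159.4), np.float64(224.6), np.float64(149.2)]
```

```bash
python3 -m inch '[[0.22,[0.3,0.1,2.5],[0,0,0]],[0.22,[0.3,0.1,6.5],[0,0,0]],[0.22,[0.3,0.1,10],[0,0,0]],[0.22,[0.3,0.1,11.4],[0,0,0]],[0.22,[0.3,0.1,11.8],[0,0,0]]]' 30
python3 -m inch '[[0.22,[0,0,0],[0,0,0]],[0.5,[0,0,0],[0,0,0]],[0.5,[0,0,0],[0,0,0]],[0.5,[0,0,0],[0,0,0]],[0.5,[0,0,0],[0,0,0]]]'
```

```text
time_s: 12.8
position: [0.4947, -0.0033, 0.0184]
tool_rot: [-2.211, -2.228, 0.003]
force: [-0.6, -0.0, 0.7]
width: 0.78
finger_force: 0.1
time_s: 13.3
position: [0.4967, -0.0041, 0.0214]
tool_rot: [2.213, 2.227, 0.003]
force: [1.2, -0.0, 4.0]
width: 0.662
finger_force: 32.1
```

```bash
python3 -m inch '[[0.5,[0,0,-0.4],[0,0,0]],[0.5,[0,0,-1.5],[0,0,0]],[0.5,[0,0,-5],[0,0,0]],[0.5,[0,0,-9.5],[0,0,0]],[0.5,[-2,0,-14],[0,0,0]]]'
python3 -m inch '[[0.5,[-4,-0.4,-2],[0,0,0]],[0.5,[-8.5,-0.8,-4],[0,0,0]],[0.5,[-13,-1.2,-4],[0,0,0]],[0.5,[-17.5,-1.6,-4],[0,0,0]],[0.5,[-22,-2,-4],[0,0,0]]]'
python3 -m inch '[[0.5,[-3.5,-0.2,0],[0,0,0]],[0.5,[-5.5,-0.2,0],[0,0,0]],[0.5,[-5.5,-0.2,0],[0,0,0]],[0.5,[-5.5,-0.2,0],[0,0,0]]]'
python3 mouth.py m1 .4745 -.3015 .105
```

```text
time_s: 13.8
position: [0.4944, -0.0232, 0.1621]
tool_rot: [-2.211, -2.23, 0.001]
force: [0.7, -1.7, 0.3]
width: 0.661
finger_force: 32.2
time_s: 14.3
position: [0.4762, -0.2461, 0.2015]
tool_rot: [2.214, 2.228, 0.0]
force: [0.8, 1.2, 0.5]
width: 0.664
finger_force: 32.3
time_s: 14.7
position: [0.4747, -0.2992, 0.2005]
tool_rot: [-2.215, -2.227, -0.0]
force: [-0.3, 0.1, 0.2]
width: 0.663
finger_force: 32.3
tcp [ 0.4747 -0.2992  0.2005] expect px 316.9 201.4
crop u0,v0 266 151 x6
```

View pics/m1c.png

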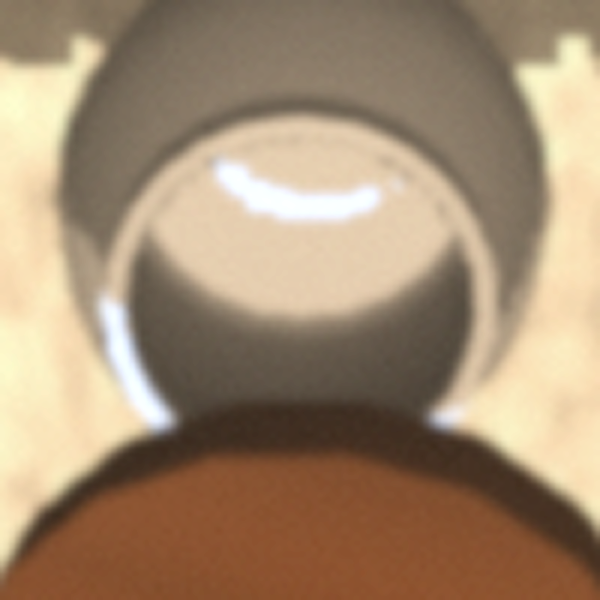

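The medium jar's rim centre is at about (315.5,201.6).

```bash
python3 rel.py m1 315.5 201.6 .105 -.0206
```

```text
lid bbox 258 227 121 99
jar world [ 0.4734 -0.3017  0.105 ] tool cm [-0.26 -0.12  9.55] lid tool cm [-0.38  0.09] diam mm 56.01197241051249 54.715107437070266
shift cm [ 0.12 -0.21]
```

```bash
python3 -m inch '[[0.5,[0.05,-0.2,3],[0,0,0]],[0.5,[0.05,-0.2,6],[0,0,0]],[0.5,[0.05,-0.2,8],[0,0,0]],[0.5,[0.05,-0.2,8.8],[0,0,0]],[0.5,[0.05,-0.2,9.2],[0,0,0]]]'
python3 -m inch '[[0.5,[0,0,0.3],[0,0,0]],[0.5,[0,0,0.5],[0,0,0]],[0.5,[0,0,0.7],[0,0,0]],[0.5,[0,0,0.85],[0,0,0]],[0.5,[0,0,0.95],[0,0,0]]]'
python3 -m inch '[[0.5,[0,0,0.1],[0,0,0]],[0.5,[0,0,0.2],[0,0,0]],[0.5,[0,0,0.3],[0,0,0]],[0.5,[0,0,0.3],[0,0,0]]]'
```

```text
time_s: 15.25
position: [0.473, -0.2977, 0.108]
tool_rot: [-2.212, -2.229, 0.0]
force: [1.2, -1.1, 0.1]
width: 0.662
finger_force: 32.3
time_s: 15.75
position: [0.4734, -0.299, 0.099]
tool_rot: [2.214, 2.228, 0.0]
force: [0.2, -0.7, -0.3]
width: 0.658
finger_force: 32.3
time_s: 16.15
position: [0.4734, -0.2991, 0.0971]
tool_rot: [2.214, 2.228, -0.0]
force: [-2.1, 1.0, 9.8]
width: 0.663
finger_force: 33.0
```

```bash
python3 -m inch '[[0.35,[0,0,0],[0,0,0]],[0.28,[0,0,0],[0,0,0]],[0.2,[0,0,0],[0,0,0]],[0.2,[0,0,0],[0,0,0]]]' 20
python3 -m inch '[[0.2,[0,0,-2],[0,0,0]],[0.15,[0,0,-5],[0,0,0]],[0.08,[3,0.3,-7],[0,0,0]],[0.08,[7.5,0.6,-7],[0,0,0]],[0.08,[12,1,-7],[0,0,0]]]'
python3 -m inch '[[0.08,[4.5,0.3,1],[0,0,0]],[0.08,[9,0.6,2],[0,0,0]],[0.08,[13,0.8,3],[0,0,0]],[0.08,[16.5,1,4],[0,0,0]],[0.08,[17.3,1,4],[0,0,0]]]'
python3 -m inch '[[0.08,[0,0,0],[0,0,0]],[0.08,[0,0,0],[0,0,0]]]'
sed -i 's/<16)/<19)/' pile.py
python3 pile.py p4 .021 .034
```

```text
time_s: 16.55
position: [0.4731, -0.2989, 0.0956]
tool_rot: [-2.214, -2.228, 0.0]
force: [-0.0, 0.4, 0.1]
width: 0.794
finger_force: 0.0
time_s: 17.05
position: [0.4829, -0.1782, 0.1665]
tool_rot: [2.215, 2.225, 0.001]
force: [1.1, 0.9, -0.2]
width: 0.923
finger_force: 0.0
time_s: 17.55
position: [0.4901, -0.0027, 0.1244]
tool_rot: [-2.208, -2.231, 0.001]
force: [0.2, 0.1, 0.0]
width: 0.917
finger_force: 0.0
time_s: 17.75
position: [0.4915, -0.0064, 0.126]
tool_rot: [2.214, 2.228, -0.0]
force: [0.2, -0.0, 1.9]
width: 0.918
finger_force: 0.0
bbox 279 153 79 78 exp 318 195 far-edge centre [ 0.493  -0.0049  0.021 ] large near-edge centre [ 0.4925 -0.005   0.021 ] large diam 0.06616585383223927
t 17.75 tcp [ 0.4915 -0.0064  0.126 ] shift cm [ 0.16  0.15 10.5 ]
```

```bash
python3 -m inch '[[0.08,[0.15,0.15,3],[0,0,0]],[0.08,[0.15,0.15,7.5],[0,0,0]],[0.08,[0.15,0.15,11],[0,0,0]],[0.08,[0.15,0.15,12.3],[0,0,0]],[0.08,[0.15,0.15,12.7],[0,0,0]]]' 30
python3 -m inch '[[0.08,[0,0,0],[0,0,0]],[0.4,[0,0,0],[0,0,0]],[0.4,[0,0,0],[0,0,0]],[0.4,[0,0,0],[0,0,0]],[0.4,[0,0,0],[0,0,0]]]'
```

```text
time_s: 18.3
position: [0.4914, -0.0057, -0.0028]
tool_rot: [-2.215, -2.225, 0.004]
force: [-0.5, -0.3, 0.7]
width: 0.918
finger_force: 0.0
time_s: 18.8
position: [0.4942, -0.0047, 0.0002]
tool_rot: [2.213, 2.227, 0.002]
force: [0.0, -1.0, 7.1]
width: 0.785
finger_force: 34.1
```

```bash
python3 -m inch '[[0.4,[0,0,-0.4],[0,0,0]],[0.4,[0,0,-1.5],[0,0,0]],[0.4,[0,0,-5],[0,0,0]],[0.4,[0,0,-9.5],[0,0,0]],[0.4,[0,0,-14],[0,0,0]]]'
python3 -m inch '[[0.4,[2,0,-4],[0,0,0]],[0.4,[5,0,-7.5],[0,0,0]],[0.4,[9,0,-9.5],[0,0,0]],[0.4,[13.5,0,-9.5],[0,0,0]],[0.4,[18,0,-9.5],[0,0,0]]]'
python3 -m inch '[[0.4,[4.5,0,0],[0,0,0]],[0.4,[8.5,0,0],[0,0,0]],[0.4,[11.7,0,0],[0,0,0]],[0.4,[11.7,0,0],[0,0,0]],[0.4,[11.7,0,0],[0,0,0]]]'
python3 mouth.py l1 .4948 .2925 .13
```

```text
time_s: 19.3
position: [0.492, -0.0041, 0.1408]
tool_rot: [-2.214, -2.228, 0.001]
force: [1.2, 0.6, -1.0]
width: 0.779
finger_force: 33.9
time_s: 19.8
position: [0.4919, 0.1775, 0.236]
tool_rot: [2.214, 2.227, 0.005]
force: [0.8, -0.1, -0.6]
width: 0.783
finger_force: 33.9
time_s: 20.3
position: [0.4904, 0.2931, 0.2342]
tool_rot: [2.212, 2.23, -0.001]
force: [-0.3, -0.3, -0.8]
width: 0.778
finger_force: 33.9
tcp [0.4904 0.2931 0.2342] expect px 322.4 196.2
crop u0,v0 272 146 x6
```

View pics/l1c.png

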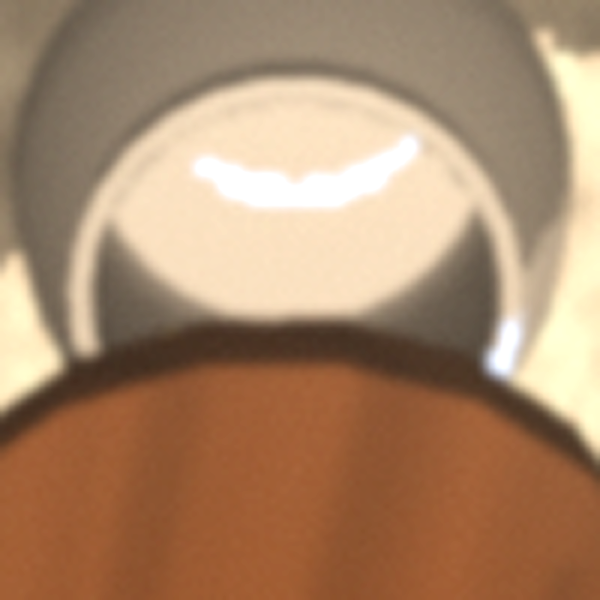

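The large jar's rim centre is at about (321.1,194.9).

```bash
sed -i 's/m\[:225\]=0/m[:203]=0/' rel.py; python3 rel.py l1 321.1 194.9 .13 -.021
```

```text
lid bbox 246 206 144 123
jar world [0.4937 0.2936 0.13  ] tool cm [ 0.05  0.34 10.42] lid tool cm [0.01 0.07] diam mm 65.82407275707739 65.98862248782427
shift cm [0.04 0.27]
```

```bash
python3 -m inch '[[0.4,[0.05,0.25,3],[0,0,0]],[0.4,[0.05,0.25,6.5],[0,0,0]],[0.4,[0.05,0.25,8.8],[0,0,0]],[0.4,[0.05,0.25,9.7],[0,0,0]],[0.4,[0.05,0.25,10.1],[0,0,0]]]'
python3 -m inch '[[0.4,[0,0,0.3],[0,0,0]],[0.4,[0,0,0.5],[0,0,0]],[0.4,[0,0,0.7],[0,0,0]],[0.4,[0,0,0.85],[0,0,0]],[0.4,[0,0,0.95],[0,0,0]]]'
python3 -m inch '[[0.4,[0,0,0.1],[0,0,0]],[0.4,[0,0,0.2],[0,0,0]],[0.4,[0,0,0.3],[0,0,0]],[0.4,[0,0,0.3],[0,0,0]]]'
```

```text
time_s: 20.85
position: [0.4931, 0.292, 0.1324]
tool_rot: [-2.216, -2.227, 0.002]
force: [-0.0, -0.1, -0.3]
width: 0.784
finger_force: 34.0
time_s: 21.35
position: [0.4935, 0.2934, 0.1236]
tool_rot: [2.214, 2.229, 0.001]
force: [0.4, -0.7, -1.0]
width: 0.779
finger_force: 34.0
time_s: 21.75
position: [0.4935, 0.2933, 0.1211]
tool_rot: [2.214, 2.229, 0.001]
force: [-2.1, -1.8, 6.2]
width: 0.781
finger_force: 34.6
```

Contact is at 0.121 as expected. Release, retreat up and aside, and check the scene view.

```bash
python3 -m inch '[[0.22,[0,0,0],[0,0,0]],[0.15,[0,0,0],[0,0,0]],[0.08,[0,0,0],[0,0,0]],[0.08,[0,0,0],[0,0,0]]]' 20
python3 -m inch '[[0.08,[0,0,-2],[0,0,0]],[0.08,[0,0,-6],[0,0,0]],[0.08,[0,0,-10],[0,0,0]],[0.08,[-3,0,-11],[0,0,0]],[0.08,[-7,0,-12],[0,0,0]]]'
python3 -m inch '[[0.08,[-4,-2,-1],[0,0,0]],[0.08,[-8,-4,-2],[0,0,0]],[0.08,[-12,-6,-3],[0,0,0]],[0.08,[-15,-8,-3],[0,0,0]],[0.08,[-15,-8,-3],[0,0,0]]]'
python3 - <<'E'
from h import *
a=read_camera("scene");b=read_camera("top")
B=[]
for n,u,v in [("L",227,250),("M",429,250),("S",275,202),("T",374,193)]:
    B.append(cv2.resize(b[v-24:v+24,u-26:u+26],(195,180),interpolation=cv2.INTER_CUBIC))
c=cv2.resize(a[90:370,180:480],(640,597-180),interpolation=cv2.INTER_CUBIC)
c=cv2.copyMakeBorder(c,0,0,0,140,0)
cv2.imwrite("pics/end.png",np.clip(np.vstack([np.hstack(B),c])*1.7,0,255).astype(np.uint8))
E
```

```text
time_s: 22.15
position: [0.4934, 0.2932, 0.1202]
tool_rot: [-2.214, -2.229, 0.0]
force: [-0.5, 0.4, -0.5]
width: 0.919
finger_force: 0.0
time_s: 22.65
position: [0.4946, 0.2241, 0.2417]
tool_rot: [2.211, 2.231, 0.004]
force: [-0.1, -0.3, 0.2]
width: 0.921
finger_force: 0.0
time_s: 23.15
position: [0.4127, 0.07, 0.2708]
tool_rot: [2.218, 2.224, -0.001]
force: [-0.2, -0.1, 0.1]
width: 0.922
finger_force: 0.0
```

View pics/end.png

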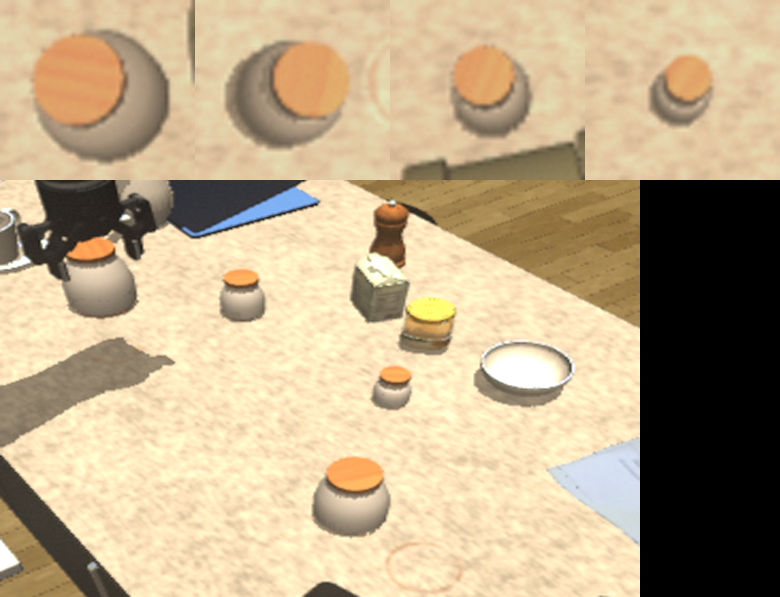

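All four jars carry their own lid, level and down on the rim: (90,248), (241,277), (395,375) and (355,473) in the composite. The carton and honey jar have not moved. Handing in.

```bash
python3 -c "
from rig import workorder;print(workorder.sign_off())"
```

```text
the job is handed in; nothing more can be done
None
```

All four lids are on their own jars, level and down on the rims in the final pictures, and the job was handed in at about 23 s; the sign-off returned no verdict.

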